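Check both end switches of the sample shuttle

TASK

Check the two roller-lever limit switches on the sample shuttle, the one with the red roller first, then the one with the blue roller. Push each arm outward, away from the carriage, until it clicks (about 35 degrees, where the green mark is, well short of its end stop), hold it there for a moment, and let it spring back upright before going on. Leave the carriage, the timer and the bottles where they stand.

Things in the scene. Friction and masses are not known exactly. Their poses are not given: they have to be found in the camera images.
- shuttle: sample shuttle fixed on the worktop: aluminium base plate 320 x 100 x 12 mm with two guide rods and, at each end, a grey end block (top 48 mm above the worktop). Origin: centre of its underside; x runs along the rods, z up. Outward for a switch means away from this origin, along the shuttle's x. It stands left or right of a 0.4 m tall glass balance in the middle of the worktop
- red_switch: limit switch with the red roller, fixed 100 mm from the shuttle's middle at either end (the blue one at the other, else alike). Origin 12 mm above the worktop, under the arm's line of travel; axes parallel to the shuttle's. Grey housing 36 x 24 mm on the +y side (y +14 to +40 mm), top at z +76 mm, white dial 42 mm wide round the pivot. The arm's pivot is at y +7, z +63 mm, its axis along y
- red_roller (a point): centre of the red roller (18 mm diameter, 12 mm wide along y) at the tip of the steel arm, 52 mm from the pivot, over the shuttle's centre line: 127 mm above the worktop when the arm is upright at rest, 118 mm at 0.6 rad. Free space of at least 70 mm on its inner side, up to the carriage's dog
- red_arm (a joint): angle of the red switch's arm: 0 upright (spring-centred), positive leaning to the shuttle's +x, negative to its -x. Clicks (trips) at 0.45 rad either way; green marks on the dial at 0.6 rad, the proper deflection; harmful over-travel from 0.95, hard stop 1.1. Spring 0.3 N m/rad (4 N at the roller at 0.6 rad) returns it
- blue_switch: limit switch with the blue roller, fixed 100 mm from the shuttle's middle at either end (the red one at the other, else alike). Origin 12 mm above the worktop, under the arm's line of travel; axes parallel to the shuttle's. Grey housing 36 x 24 mm on the +y side (y +14 to +40 mm), top at z +76 mm, white dial 42 mm wide round the pivot. The arm's pivot is at y +7, z +63 mm, its axis along y
- blue_roller (a point): centre of the blue roller (18 mm diameter, 12 mm wide along y) at the tip of the steel arm, 52 mm from the pivot, over the shuttle's centre line: 127 mm above the worktop when the arm is upright at rest, 118 mm at 0.6 rad. Free space of at least 70 mm on its inner side, up to the carriage's dog
- blue_arm (a joint): angle of the blue switch's arm: 0 upright (spring-centred), positive leaning to the shuttle's +x, negative to its -x. Clicks (trips) at 0.45 rad either way; green marks on the dial at 0.6 rad, the proper deflection; harmful over-travel from 0.95, hard stop 1.1. Spring 0.3 N m/rad (4 N at the roller at 0.6 rad) returns it
- dog_top (a point): top of the upright steel dog (10 x 14 mm, 115 mm above the worktop) on the carriage between the switches; the black carriage block below is 56 x 66 mm and 52 mm high above the worktop; it can slide along the rods (x), stiffly, but shall stay where it is
- weights: closed wooden weight box 64 x 100 x 44 mm, fixed; origin at the centre of its underside
- bench_timer: white bench timer 62 x 62 x 18 mm, loose; origin at the centre of its underside
- blue_bottle: white bottle with blue cap, 56 mm diameter, 107 mm tall, loose; origin at the centre of its underside
- amber_dropper: amber bottle with black cap, 38 mm diameter, 79 mm tall, loose; origin at the centre of its underside

How it is judged (in metres and radians):
On the way, in this order (a step that is already met when the one before it is completed fails the run):
1. the arm with the red roller is pushed outward until it clicks (more than 0.45 rad) and held there 0.2 s (((x of red_switch in the frame of shuttle above 0 m and value of joint red_arm above 0.45 rad) or (x of red_switch in the frame of shuttle below 0 m and value of joint red_arm below -0.45 rad))), for 0.2 s.
2. the red roller's arm is let back upright (within 0.1 rad) (value of joint red_arm between -0.1 and 0.1 rad), for 0.2 s.
3. the arm with the blue roller is pushed outward until it clicks (more than 0.45 rad) and held there 0.2 s (((x of blue_switch in the frame of shuttle above 0 m and value of joint blue_arm above 0.45 rad) or (x of blue_switch in the frame of shuttle below 0 m and value of joint blue_arm below -0.45 rad)) and value of joint red_arm between -0.2 and 0.2 rad), for 0.2 s.
4. the blue roller's arm is let back upright (within 0.1 rad) (value of joint blue_arm between -0.1 and 0.1 rad), for 0.2 s.
At the end, for the whole second after the job is handed in: both arms are upright again (within 0.1 rad), the carriage is within 10 mm and the timer and the two bottles within 20 mm of where they stood (all of step 2 and all of step 4 and distance of dog_top from where it was at the start of the episode below 0.01 m and distance of each of bench_timer, blue_bottle, amber_dropper from where it was at the start of the episode below 0.02 m); the robot touches nothing.
It fails at once if a switch arm is forced into over-travel (beyond 0.95 rad) ((value of joint red_arm above 0.95 rad or value of joint red_arm below -0.95 rad) or (value of joint blue_arm above 0.95 rad or value of joint blue_arm below -0.95 rad)).
It fails at once if the carriage is shifted by more than 10 mm (distance of dog_top from where it was at the start of the episode above 0.01 m).
It fails at once if the timer or one of the two bottles is shifted by more than 20 mm (distance of any of bench_timer, blue_bottle, amber_dropper from where it was at the start of the episode above 0.02 m).
It also fails if it takes over 58 s, if anything falls off the work surface, if the arm or the gripper's body presses on something with over 40 N, if the wrist force passes 120 N, or if a joint passes its speed limit or range.

ROBOT

A 6-joint arm with a two-finger parallel gripper is mounted at the origin on a cart in front of the work surface, level with it; the furniture and walls round the work are solid. World frame = base frame: x ahead of the robot, y to its left, z up, the work surface at z = 0. Lengths are in mm, angles in rad, forces in N, time in s.
With the tool pointing down it reaches from about 300 to 775 mm from the base axis. Payload 14.6 kg.
Tool frame: the origin (TCP) lies on the centre line of the jaws, within the pads' length; the fingertips stand 19 mm ahead of it and the grasp point (between the pads) is the TCP (bot.tip_reach is the distance from the TCP to the fingertips, in mm); z points along the fingers, y is the line along which they close (so a half turn about z gives the same grasp; the last joint's range is limited). The gripper opens to 85 mm and grips with 20 to 120 N. Pads are 22 mm wide; open, the fingers measure 114 mm over their backs; the gripper's body (76 mm by 85 mm) begins 54 mm behind the grasp point. The pads swing forward as they close: fully open they stand 13 mm farther back than shut.
Start: joints at [1.254, 0.3, 1.521, -0, 1.321, -0.067], TCP at [135.964, 532.92, 250.281] pointing down, gripper open.
Joint ranges: [-3.03, 3.03], [-0.79, 2.21], [0.23, 2.52], [-1.04, 4.18], [0, 3.07], [-2.55, 2.55]. Speed limits (rad/s): [2.22, 2.22, 2.57, 3.14, 3.14, 3.14].

INTERFACE

Orientations are given as a unit quaternion [w, x, y, z].
In Python, from rig import bot gives the robot as it stands. Calls block until the motion is done:
- bot.move_to(position, orientation): joint-space move of the TCP to a pose.
- bot.servo_line(position, attitude=None, speed=150, until_force=None): straight line of the TCP; attitude=None keeps the orientation; speed is the mean speed in mm/s. With until_force (N) it stops when the force on the tool has changed by that much, and returns True; else False.
- bot.move_joints(angles): joint-space move.
- bot.move_gripper(opening, grip_force=None): finger opening in mm; grip_force is the grip in N (None keeps the last); returns when the fingers have stopped.
- bot.dwell(seconds).
- bot.ik(position, orientation): joint angles nearest the present ones, or None.
- bot.read_state(): the state.
- bot.read_camera(name): name is "side" or "top" or "wrist"; returns a dict with "image" (480x640x3 uint8, blue, green, red), "depth" (480x640 float32, mm along the optical axis (not along the pixel's ray), 0 where there is no reading), "fovy" (degrees; the focal length in pixels is half the picture's height over the tangent of half this angle, whatever the lens; pixels are square), "cx", "cy" (the principal point, pixels), "eye" and "attitude" of the camera in the world; the wrist camera has in their place "mount" (4x4, takes a point from camera to tool coordinates, whose origin is the TCP and whose axes are the flange's). Camera axes: x right, y down, z forward; pixel columns grow to the right and rows downward; lengths in mm; the calibration is good to about 2 mm. The wrist camera is an equidistant fisheye: a pixel r from the principal point sees the ray r / f radians off the axis. A picture is of the moment at which its call begins: read the wrist's pose just before it.
A pose or a line that the arm cannot do raises bot.MotionError and nothing moves.
- bot.finish_job(): hands the job in; it is judged then, once.
The state is a dict: "clock": time; "joint_positions": joint angles; "qvel": joint speeds; "effort": joint torques, N m; "ee_pos": TCP position; "tool_rot": TCP orientation; "ft_force": force on the tool from outside, world axes, zero at the start; "moment": the same for the moment, N m; "grip_width": finger opening in mm; "grip_force": force on a finger pad.
Only numpy, scipy, OpenCV 4.12 (cv2) and the standard library are available. Lean on these libraries where they do the work, as an engineer would, in place of code of your own. Each camera call takes 0.05 s, during which the arm holds its last target. There are 200 camera calls.

## Working session

There is one attempt and no reset: what is moved stays moved. The work goes in short steps, each a Python script; the robot and the scene stay as the last script left them, time stands still between calls to the robot, and variables do not carry over. Pictures are saved under pics/ and viewed, at most 10 in all, crops included, and the job is handed in when it is done.

```bash
mkdir -p pics; cat > h.py <<'E'
import numpy as np, cv2
from rig import bot
from scipy.spatial.transform import Rotation as R
def rot(q): return R.from_quat([q[1],q[2],q[3],q[0]]).as_matrix()
def world(c):
    d=c["depth"].astype(float); f=240/np.tan(np.radians(c["fovy"])/2)
    v,u=np.mgrid[0:480,0:640]
    p=np.stack([(u-c["cx"])/f*d,(v-c["cy"])/f*d,d],-1)
    a=np.array(c["attitude"]); M=rot(a) if a.size==4 else a.reshape(3,3)
    return p@M.T+np.array(c["eye"])
E
python3 - <<'E'
from h import *
for n in("top","side"):
    c=bot.read_camera(n); cv2.imwrite(f"pics/{n}.png",c["image"]); np.savez(f"{n}.npz",img=c["image"],w=world(c),d=c["depth"])
    print(n,c["eye"],c["attitude"],c["fovy"])
print(bot.read_state())
E
```

```text
top [ 476.14689197  -41.80969838 1175.69722065] [ 0.02962633 -0.70100535  0.71156363 -0.03729586] 50.83001583585048
side [ 101.0988975  -275.1312235  1014.65623306] [-0.22175777  0.81410872 -0.51932268  0.13547857] 47.49142370463057
{'clock': 0.1, 'joint_positions': array([ 1.25440350e+00,  3.00426323e-01,  1.52146840e+00,  1.17664564e-05,
        1.32069598e+00, -6.66001523e-02]), 'qvel': array([ 0.0003138 , -0.00029209, -0.00295149, -0.00034239, -0.00038613,
       -0.00116553]), 'effort': array([ 1.83673146e-03, -5.44371915e+01, -3.62380314e+01,  9.99793741e-07,
        2.91414151e-03,  1.09301709e-04]), 'ee_pos': array([135.90936942, 532.76880937, 249.79353509]), 'tool_rot': array([-1.00573588e-04,  1.24573313e-01,  9.92210280e-01, -4.88817072e-04]), 'ft_force': array([ 0.20348051,  0.50443793, -0.16655681]), 'moment': array([-0.07321344,  0.01004025,  0.01630203]), 'grip_force': 0.0, 'grip_width': 85.50323529995201}
```

View pics/top.png

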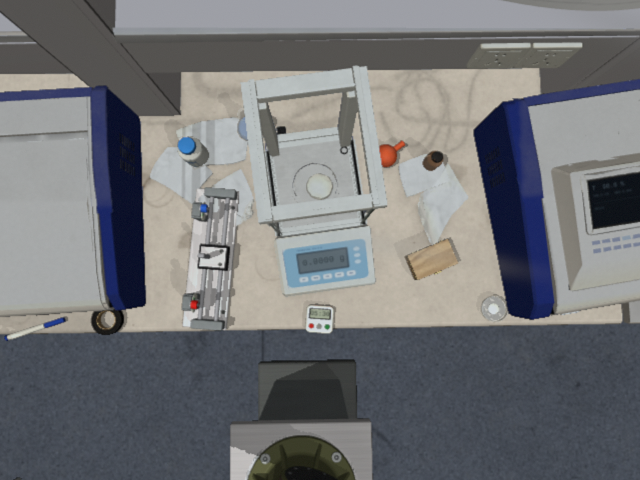

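View pics/side.png

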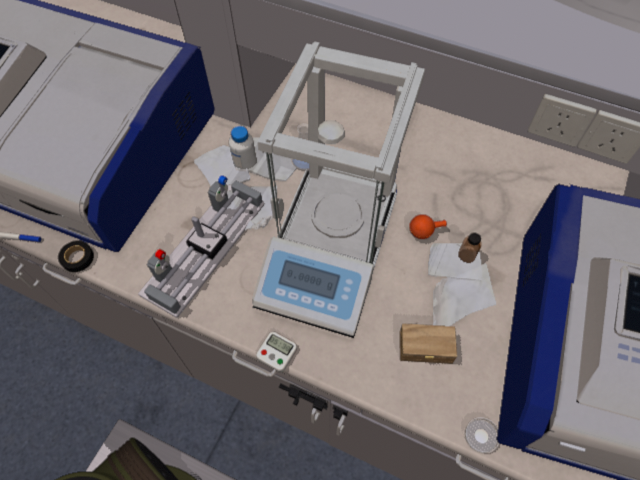

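The top view shows the shuttle to the left, between the blue instrument and the balance. The red roller is at the near end (193,304) and the blue at the far end (204,209), with the dog at about (212,253). The housings are on the left side, toward the instrument.

```bash
python3 - <<'E'
from h import *
T=np.load("top.npz");S=np.load("side.npz")
a=cv2.resize(T["img"][180:335,165:265],None,fx=3.8,fy=3.8,interpolation=cv2.INTER_CUBIC)
b=cv2.resize(S["img"][165:320,135:275],None,fx=2.8,fy=3.8,interpolation=cv2.INTER_CUBIC)
cv2.imwrite("pics/crop.png",np.hstack([a,b]))
for nm,D,roi in(("top",T,(180,335,140,290)),("side",S,(150,320,130,290))):
    r0,r1,c0,c1=roi; hsv=cv2.cvtColor(D["img"],cv2.COLOR_BGR2HSV).astype(int);w=D["w"]
    m=np.zeros((480,640),bool);m[r0:r1,c0:c1]=1
    m&=(w[...,2]>100)&(w[...,2]<140)&(D["d"]>0)
    h,s,v=hsv[...,0],hsv[...,1],hsv[...,2]
    for col,k in(("red",((h<8)|(h>172))&(s>150)&(v>100)),("blue",(h>100)&(h<125)&(s>130))):
        p=w[m&k]; px=np.argwhere(m&k)
        if len(p): print(nm,col,len(p),p.mean(0).round(1),p.min(0).round(1),p.max(0).round(1),px.mean(0).round(1))
    for lab,lo,hi in(("block48",43,53),("dog",110,120),("house88",84,93),("r",122,140)):
        q=m*0; mm=np.zeros((480,640),bool);mm[r0:r1,c0:c1]=1
        mm&=(w[...,2]>lo)&(w[...,2]<hi)&(D["d"]>0)
        n,L,st,ce=cv2.connectedComponentsWithStats(mm.astype(np.uint8))
        for i in range(1,n):
            if st[i,4]>6: p=w[L==i];print(nm,lab,st[i,4],ce[i].round(1),p.mean(0).round(1),p.min(0).round(),p.max(0).round())
# environment: heights along y for rows x
w=T["w"].reshape(-1,3)
for x in range(250,620,40):
  print(x,[(y,int(w[k,2].max())) for y in range(0,480,40) for k in [(abs(w[:,0]-x)<20)&(abs(w[:,1]-y)<20)] if k.any()])
E
```

```text
top red 48 [426.1 209.7 134.2] [418.3 204.6 128.3] [434.7 215.5 139.5] [304.3 193.5]
top blue 45 [624.4 190.9 134. ] [617.4 185.9 127.7] [632.7 196.3 138.4] [207.7 203.5]
top block48 72 [141.1 201.9] [652.  350.   47.6] [606. 346.  43.] [702. 353.  53.]
top block48 270 [219.  192.1] [671.7 175.4  48.2] [658. 141.  43.] [684. 210.  53.]
top block48 9 [226.6 205.2] [642.1 159.   44.2] [638. 156.  43.] [645. 163.  46.]
top block48 9 [209. 216.] [618.2 198.5  44. ] [614. 196.  43.] [623. 201.  45.]
top block48 29 [142.1 234. ] [579.3 346.5  47.9] [561. 344.  43.] [602. 348.  53.]
top block48 7 [223.6 234.4] [576.1 165.6  44.2] [572. 163.  43.] [579. 167.  46.]
top block48 512 [213.2 256.8] [526.  187.3  49.8] [496. 155.  43.] [562. 225.  53.]
top block48 7 [142.6 245.9] [552.8 344.7  48.7] [548. 343.  46.] [557. 346.  51.]
top block48 44 [143.2 263.3] [514.1 342.8  48.2] [481. 340.  43.] [541. 346.  53.]
top block48 39 [144.3 292.5] [449.6 339.4  47.7] [424. 337.  43.] [477. 342.  53.]
top block48 286 [205.9 324.3] [377.9 203.   47.9] [365. 168.  43.] [390. 238.  53.]
top dog 30 [200.7 2
[... 3332 characters left out ...]
, (400, 188), (440, 191)]
450 [(0, 73), (40, 73), (80, 6), (120, 6), (160, 45), (200, 136), (240, 126), (280, 7), (320, 200), (360, 205), (400, 205), (440, 207)]
490 [(0, 92), (40, 92), (80, 6), (120, 7), (160, 58), (200, 57), (240, 49), (280, 7), (320, 196), (360, 214), (400, 215), (440, 215)]
530 [(0, 110), (40, 111), (80, 6), (120, 6), (160, 60), (200, 117), (240, 52), (280, 6), (320, 6), (360, 217), (400, 220), (440, 219)]
570 [(0, 384), (40, 383), (80, 6), (120, 7), (160, 50), (200, 54), (240, 19), (280, 6), (320, 7), (360, 222), (400, 223), (440, 223)]
610 [(0, 383), (40, 385), (80, 5), (120, 26), (160, 46), (200, 138), (240, 91), (280, 7), (320, 7), (360, 230), (400, 229), (440, 228)]
```

View pics/crop.png

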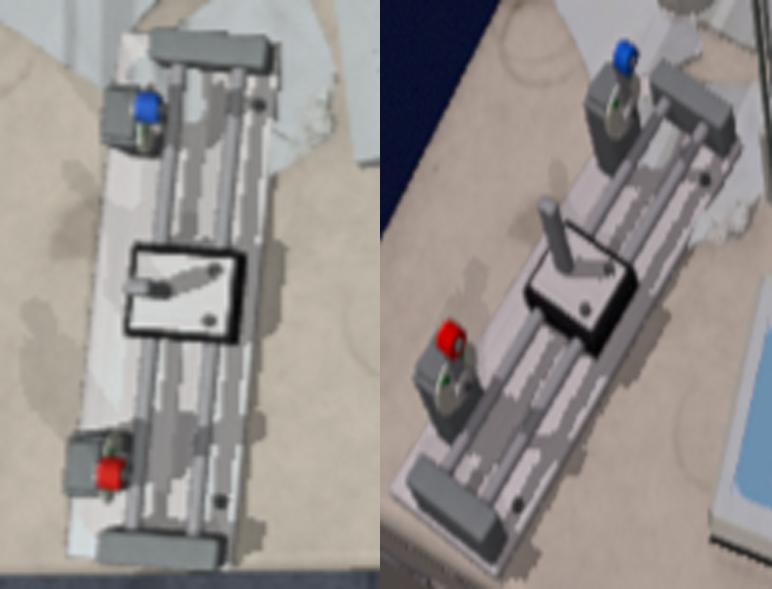

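The crops match the given sizes. Housings are on the shuttle's +y side (left), and the rollers are 199 mm apart against 200 mm expected. The roller tops read about 136 mm high and the dog about 115 mm. I take red at (424.5, 210), blue at (623, 191), and the shuttle x axis as (0.9955, -0.095). I'll do red first with the gripper shut and the pad's edge as the pushing face.

```bash
cat >> h.py <<'E'
u=np.array([.9955,-.0953,0]); lat=np.array([.0953,.9955,0]); Z=np.array([0,0,1.])
X=-u; zz=-Z; q=R.from_matrix(np.c_[X,np.cross(zz,X),zz]).as_quat(); Q=[q[3],*q[:3]]
red=np.array([424.5,210,0]); blue=np.array([623,191,0])
def at(c,out,s,z): return c+out*s-4*lat+z*Z
def push(c,out):
    print("descend hit",bot.servo_line(at(c,out,-42,127),speed=80,until_force=8))
    print("guard",bot.servo_line(at(c,out,10,127),speed=40,until_force=7))
    bot.dwell(.6); s=bot.read_state(); print(s["ee_pos"].round(1),s["ft_force"].round(2),s["clock"])
    return s
E
python3 - <<'E'
from h import *
bot.move_gripper(0); print(bot.tip_reach)
p=bot.read_state()["ee_pos"]; bot.servo_line([p[0],p[1],340])
print(bot.ik(at(red,-u,-42,260),Q))
bot.move_to(at(red,-u,-42,340),Q); bot.servo_line(at(red,-u,-42,200))
print(bot.read_state()["ft_force"])
push(red,-u)
for n in("side","top"):
    c=bot.read_camera(n); w=world(c); cv2.imwrite(f"pics/{n}2.png",cv2.resize(c["image"][160:340,100:340],None,fx=3,fy=3,interpolation=cv2.INTER_CUBIC))
E
```

```text
19.0
[ 3.36978496e-01  1.97890236e-01  1.62521967e+00 -4.44089210e-16
  1.31848274e+00 -1.13837788e+00]
[0.04855143 0.31671169 0.00884451]
descend hit False
guard True
[416.  206.7 126.6] [4.19 0.47 1.99] 7.2417
```

View pics/side2.png

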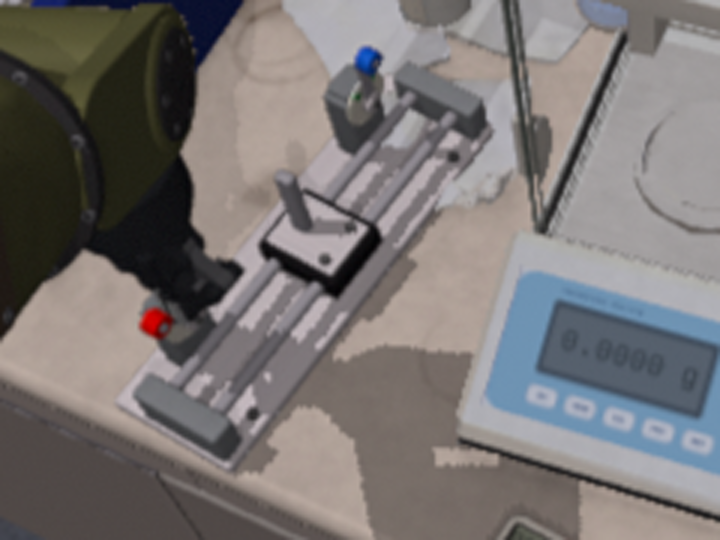

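The side view shows the red roller at crop (156,323), leaning outward against the finger, about 0.6 rad by both force (4.2 N) and position. Dog and carriage are unmoved. I'll release it and go to blue.

```bash
python3 - <<'E'
from h import *
bot.servo_line(at(red,-u,-42,127),speed=40); bot.dwell(.5)
bot.servo_line(at(red,-u,-42,200))
bot.servo_line(at(blue,u,-42,200)); bot.dwell(.3)
def rr(lo):
    c=bot.read_camera("side"); w=world(c); h=cv2.cvtColor(c["image"],cv2.COLOR_BGR2HSV).astype(int)
    k=((h[...,0]<8)|(h[...,0]>172))&(h[...,1]>150)&(h[...,2]>100)&(w[...,2]>100)&(w[...,2]<140)&(w[...,1]>150)&(w[...,1]<250)
    print("red roller",k.sum(),w[k].mean(0).round(1) if k.any() else None)
rr(0)
push(blue,u)
c=bot.read_camera("side"); cv2.imwrite("pics/side3.png",cv2.resize(c["image"][160:340,100:340],None,fx=3,fy=3,interpolation=cv2.INTER_CUBIC))
E
```

```text
red roller 55 [421.  210.6 134. ]
descend hit False
guard True
[630.5 186.  124.9] [-3.01  0.5   1.42] 14.0417
```

View pics/side3.png

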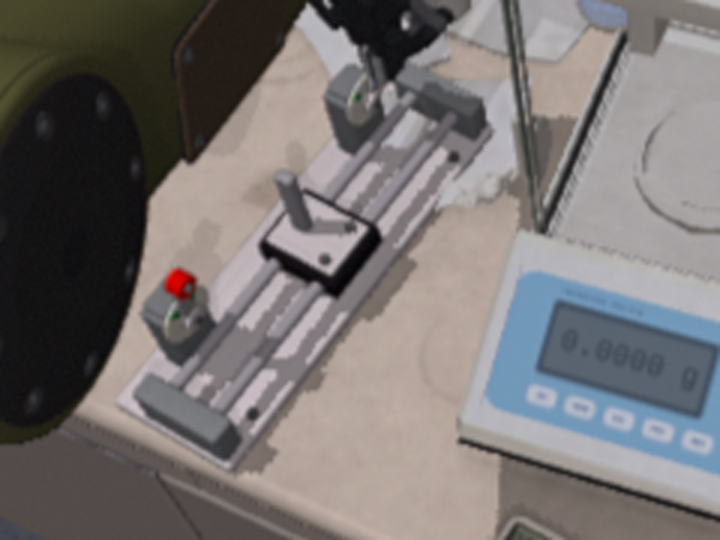

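Red is upright again. Blue is pushed, but 3 N suggests only about 0.47 rad, so I'll go 4 mm further and hold before releasing.

```bash
python3 - <<'E'
from h import *
p=bot.read_state()["ee_pos"]
print(bot.servo_line(p+4*u+[0,0,1],speed=15,until_force=3)); bot.dwell(.6)
s=bot.read_state();print(s["ee_pos"].round(1),s["ft_force"].round(2))
E
```

```text
True
[630.6 186.1 124.2] [-2.08 -0.7   1.16]
```

The force reading is noisy and tripped the guard straight away, so I'll make the small step by position alone.

```bash
python3 - <<'E'
from h import *
bot.servo_line(at(blue,u,12,127),speed=15)
F=[]
for i in range(8): bot.dwell(.1); F.append(bot.read_state()["ft_force"])
s=bot.read_state();print(s["ee_pos"].round(1),np.mean(F,0).round(2),np.std(F,0).round(2))
for n in("side","top"):
    c=bot.read_camera(n); w=world(c); h=cv2.cvtColor(c["image"],cv2.COLOR_BGR2HSV).astype(int)
    k=(h[...,0]>100)&(h[...,0]<125)&(h[...,1]>130)&(w[...,2]>95)&(w[...,2]<140)&(w[...,1]>170)&(w[...,1]<210)&(w[...,0]<690)
    print(n,k.sum(),w[k].mean(0).round(1) if k.any() else None)
E
```

```text
[633.8 185.8 125.9] [-5.97  0.14 -3.49] [0.34 0.38 0.51]
side 0 None
top 0 None
```

```bash
python3 - <<'E'
from h import *
bot.servo_line(at(blue,u,-42,127),speed=40); bot.dwell(.5)
bot.servo_line(at(blue,u,-42,230))
bot.servo_line(at(red,-u,-42,340))
bot.move_to([250,300,340],Q); bot.dwell(.5)
print(bot.read_state()["clock"])
for n in("side","top"):
    c=bot.read_camera(n); w=world(c); h=cv2.cvtColor(c["image"],cv2.COLOR_BGR2HSV).astype(int)
    b=(w[...,2]>122)&(w[...,2]<140)&(w[...,1]>150)&(w[...,1]<250)
    for col,k in(("red",((h[...,0]<8)|(h[...,0]>172))&(h[...,1]>150)&(h[...,2]>100)),("blue",(h[...,0]>100)&(h[...,0]<125)&(h[...,1]>130))):
        k=k&b; print(n,col,k.sum(),w[k].mean(0).round(1) if k.any() else None)
    cv2.imwrite(f"pics/{n}4.png",c["image"])
E
```

```text
21.7583
side red 54 [421.2 210.8 134. ]
side blue 49 [620.9 190.4 132.2]
top red 47 [425.6 209.6 134.4]
top blue 44 [624.8 190.8 134.1]
```

View pics/side4.png

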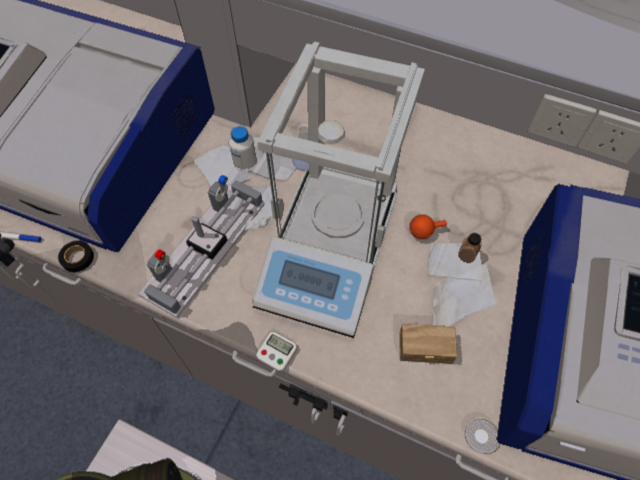

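Both rollers are back upright, at their starting positions within 1 mm. Carriage, timer and bottles look unmoved, and the arm is clear.

```bash
python3 -c "
from rig import bot
print(bot.finish_job())"
```

```text
the job is handed in; nothing more can be done
None
```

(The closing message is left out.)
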